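Clear the two piles on the craft table

TASK

Two piles of craft supplies are in the way on the workshop table: take them apart and put each thing in its own place. The pastel carton goes flat inside the low wooden tray, the flat paint tin on the cork mat, the wooden box on the little plywood stand (each lying wholly within its place and lined up with its length), the tape roll down over the post, and the round pin tin in the white dish. Keep everything the right way up, and leave all five lying still.

Things in the scene. Friction and masses are not known exactly. Their poses are not given: they have to be found in the camera images.
- carton_mid (a point): Pastel carton: plain brown cardboard block 112 long x 66 wide x 24 mm high with a paper label, 100 to 190 g, the bottom of one pile, standing on the table. Site at its centre, half-way up; x along its length, y across its width, z up.
- painttin_mid (a point): Watercolour paint tin: flat bare-steel box 92 long x 54 wide x 18 mm high, closed, 80 to 150 g, lying on the carton, within 5 degrees of the carton's direction. Site at its centre, half-way up; x along its length, y across its width, z up.
- woodbox_mid (a point): Wooden box: closed dark-wood box with a pale plywood lid, 84 long x 56 wide x 42 mm high, 120 to 220 g, the bottom of the other pile, standing on the table. Site at its centre, half-way up; x along its length, y across its width, z up.
- taperoll_mid (a point): Roll of off-white paper tape, lying flat: outer diameter 46 mm, hole through it 28 mm, height 22 mm, 35 to 60 g. It lies on top of one of the two piles (on the paint tin or on the wooden box, both 42 mm above the table). Site at its centre, half-way up, z up along the hole.
- pintin_mid (a point): Pin tin: plain round closed aluminium tin, diameter 38 mm, height 26 mm, 38 to 68 g, on top of the other pile. Site at its centre, half-way up, z up.
- tray_seat (a point): Fixed to the table. Low wooden tray, the place of the pastel carton: inside 136 long x 90 mm wide, floor 4 mm above the table, walls 4 mm thick whose tops are 10 mm above the table. Site at the middle of the inner floor; x along its length, z up.
- mat_seat (a point): Fixed to the table. Flat cork mat 118 long x 80 wide x 5 mm thick without a rim, the place of the paint tin. Site at the middle of its top; x along its length, z up.
- stand_seat (a point): Fixed to the table. Little plywood stand (a board on two feet), top 108 long x 80 mm wide and 25 mm above the table, no rim, the place of the wooden box. Site at the middle of its top; x along its length, z up.
- post_seat (a point): Fixed to the table. Tape post: dark wooden disc, diameter 76 mm and 6 mm thick, with an upright steel pin in the middle, diameter 12 mm, its tapered tip 30 mm above the table; the place of the tape roll. Site on the axis at the disc's top (6 mm above the table), z up.
- dish_seat (a point): Fixed to the table. Round shallow white ceramic dish, inner diameter 62 mm, floor 4 mm above the table, rim 3 mm thick and 10 mm above the table (the much bigger and taller blue bowl is a bystander). The place of the pin tin. Site at the middle of its floor, z up.
Things that resemble listed ones, but are neither listed nor needed, are in the scene too. What is shaped like the part that bears carton_mid but pink, purple or red is not meant.

How it is judged:
At the end, for the whole second after the job is handed in: All five flat, still and at their place's height (4 mm): roll over post (centres within 11 mm), pin tin in dish (14 mm), carton in tray (14 mm each way), paint tin on mat (13 mm), wooden box on stand (12 mm); the last three within 15 degrees of their place's length, either way round (z of taperoll_mid in the frame of post_seat between 0.007 and 0.015 m and angle between each of taperoll_mid, pintin_mid, painttin_mid, carton_mid, woodbox_mid's own z axis and vertical below 0.1 rad and linear speed of each of taperoll, pintin, painttin, carton, woodbox below 0.02 m/s and horizontal distance between taperoll_mid and post_seat below 0.011 m and z of pintin_mid in the frame of dish_seat between 0.009 and 0.017 m and horizontal distance between pintin_mid and dish_seat below 0.014 m and z of painttin_mid in the frame of mat_seat between 0.005 and 0.013 m and x of painttin_mid in the frame of mat_seat between -0.013 and 0.013 m and y of painttin_mid in the frame of mat_seat between -0.013 and 0.013 m and angle between the x axis of painttin_mid and the x axis of mat_seat, either way round below 0.26 rad and z of carton_mid in the frame of tray_seat between 0.008 and 0.016 m and x of carton_mid in the frame of tray_seat between -0.014 and 0.014 m and y of carton_mid in the frame of tray_seat between -0.014 and 0.014 m and angle between the x axis of carton_mid and the x axis of tray_seat, either way round below 0.26 rad and z of woodbox_mid in the frame of stand_seat between 0.017 and 0.025 m and x of woodbox_mid in the frame of stand_seat between -0.012 and 0.012 m and y of woodbox_mid in the frame of stand_seat between -0.012 and 0.012 m and angle between the x axis of woodbox_mid and the x axis of stand_seat, either way round below 0.26 rad); the robot touches nothing.
It fails at once if the pastel carton is tipped over (angle between carton_mid's own z axis and vertical above 0.7 rad).
It fails at once if the paint tin is tipped over (angle between painttin_mid's own z axis and vertical above 0.7 rad).
It fails at once if the wooden box is tipped over (angle between woodbox_mid's own z axis and vertical above 0.7 rad).
It fails at once if the tape roll is tipped over (angle between taperoll_mid's own z axis and vertical above 0.7 rad).
It fails at once if the pin tin is tipped over (angle between pintin_mid's own z axis and vertical above 0.7 rad).
It also fails if it takes over 144 s, if anything falls off the work surface, if the arm or the gripper's body presses on something with over 40 N, if the wrist force passes 120 N, or if a joint passes its speed limit or range.

ROBOT

A 6-joint arm with a two-finger parallel gripper is mounted at the origin on the work surface. World frame = base frame: x ahead of the robot, y to its left, z up, the work surface at z = 0. Lengths are in m, angles in rad, forces in N, time in s.
With the tool pointing down it reaches from about 0.375 to 0.9 m from the base axis. Payload 3.1 kg.
Tool frame: the origin (TCP) lies on the centre line of the jaws, within the pads' length; the fingertips stand robot.tip_reach ahead of it and the grasp point (between the pads) lies 8 mm behind it (robot.tip_reach is the distance from the TCP to the fingertips, in m); z points along the fingers, y is the line along which they close (so a half turn about z gives the same grasp; the last joint's range is limited). The gripper opens to 87 mm and grips with 3 to 60 N. Pads are 19 mm wide; open, the fingers measure 117 mm over their backs; the gripper's body (75 mm by 190 mm) begins 51 mm behind the grasp point.
Start: joints at [1.093, 0.527, 1.433, -0, 1.181, -0.178], TCP at [0.184, 0.597, 0.234] pointing down, gripper open.
Joint ranges: [-3.08, 3.08], [-0.75, 2.2], [0.22, 2.44], [-1.43, 4.57], [0, 2.65], [-2.85, 2.85]. Speed limits (rad/s): [2.79, 2.79, 3.14, 3.14, 3.14, 3.14].

INTERFACE

Orientations are given as a unit quaternion [x, y, z, w].
In Python, from rig import robot gives the robot as it stands.
- The arm moves only by the tool jog_arm, never from a script. Its argument "motion" is one flat list of numbers, 7 for each row, row after row: the shift along the tool's x, y, z scaled (see below), then the turn, a rotation vector about the tool's x, y, z scaled (see below), then the gripper's target within -1 to 1 (shut at 1, half-way at 0, fully open at -1). In form: [x, y, z, rx, ry, rz, hand, x, y, z, rx, ry, rz, hand, ...]. A call has 1 to 12 rows; each row shifts and turns the commanded pose from where the row before left it, along the tool's axes as they then stand; what a row does not reach is not made up. The controller multiplies each number of a shift by 4 cm and each number of a turn by 4 degrees. A row lasts 1/8 s, in which the tool goes at most 62.5 mm and 10.7 degrees, less where a joint would pass 70% of its speed; a pose out of reach is approached as far as the arm can. A call with a number of a shift or a turn outside -1 to 1 is refused whole. A call with a gripper value outside its range is refused whole. The fingers move at their own pace and stop on an object; "grip_force" is the grip in N (left out, the last holds). Time passes only in rows, so rows that do not move let the fingers close. It gives the time, the measured TCP pose, the force, the opening and the grip force at its end, in the units of the state.
- robot.get_obs(): the state, without advancing time (a new reading comes with each control period).
- robot.camera(name): name is "scene" or "top" or "wrist"; returns the picture (420x560x3 uint8, blue, green, red); there is no depth.
- robot.calibration(name): a dict with "fx", "fy", "cx", "cy" (pixels), "R" (3x3) and "t" (3): a world point X has camera coordinates R X + t; the wrist camera has in their place "T_tool_cam" (4x4, takes a point from camera to tool coordinates, whose origin is the TCP and whose axes are the flange's). Camera axes: x right, y down, z forward; pixel columns grow to the right and rows downward; lengths in m; the calibration is good to about 2 mm. A picture is of the moment at which its call begins: read the wrist's pose just before it. calibration takes no time and is no camera call.
- robot.hand_in(): hands the job in; it is judged then, once.
The state is a dict: "time": time; "q": joint angles; "joint_velocities": joint speeds; "joint_torque": joint torques, N m; "position": TCP position; "tool_rot": TCP orientation; "ft_force": force on the tool from outside, world axes, zero at the start; "moment": the same for the moment, N m; "grip_width": finger opening in m; "grip_force": force on a finger pad.
Only numpy, scipy, OpenCV 4.12 (cv2) and the standard library are available. Lean on these libraries where they do the work, as an engineer would, in place of code of your own. Each camera call takes 0.05 s, during which the arm holds its last target. There are 200 camera calls.

## Working session

There is one attempt and no reset: what is moved stays moved. The work goes in short steps, Python scripts to look and compute and a tool call to move; the robot and the scene stay as the last step left them, time stands still between calls to the robot, and variables do not carry over. Pictures are saved under pics/ and viewed, at most 14 in all, crops included, and the job is handed in when it is done.

Besides the shell and the picture viewer there is one more tool, called as name(argument=value, ...), one argument or row to a line, values as JSON. jog_arm: Moves the arm, as the interface text tells. Shifts and turns lie within -1 to 1; 1 stands for 4 cm of shift or 4 degrees of turn. Its arguments: {"type":"object","properties":{"motion":{"type":"array","items":{"type":"number"}},"grip_force":{"type":"number"}},"required":["motion"]}

```bash
ls; mkdir -p pics; python3 - <<'E'
from rig import robot
import cv2
print(robot.get_obs(), robot.tip_reach)
for n in("top","scene"):
    cv2.imwrite(f"pics/{n}0.png",robot.camera(n)); print(robot.calibration(n))
print(robot.calibration("wrist"))
E
```

```text
pics
{'time': 0.0, 'q': array([ 1.09351722e+00,  5.28441990e-01,  1.43389695e+00,  2.40250288e-05,
        1.18137942e+00, -1.78498059e-01]), 'joint_velocities': array([0.00029542, 0.00022094, 0.00035646, 0.00025004, 0.00017968,
       0.00237537]), 'joint_torque': array([ 1.29413103e-03, -4.40036201e+01, -1.76591223e+01,  6.33790484e-02,
        5.81736490e-02, -1.62359333e-04]), 'position': array([0.18360958, 0.59668884, 0.23258816]), 'tool_rot': array([ 1.48839911e-01,  9.88860734e-01, -1.00264833e-03, -3.52801704e-04]), 'ft_force': array([ 0.3024596 , -0.36854584,  0.27376491]), 'moment': array([-0.02403201,  0.01900961,  0.0123515 ]), 'grip_force': 0.0, 'grip_width': 0.08711780845075273} 0.011
{'fx': 407.310112954815, 'fy': 407.310112954815, 'cx': 283.63740903558516, 'cy': 212.02979392154307, 'R': array([[-0.00988269, -0.99994554,  0.00335401],
       [-0.98134915,  0.00905482, -0.19202044],
       [ 0.19197962, -0.00518914, -0.98138519]]), 't': array([0.01287088, 0.49010935, 1.05531461])}
{'fx': 419.0166684457434, 'fy': 419.0166684457434, 'cx': 277.02560748030317, 'cy': 204.39147958180445, 'R': array([[ 0.46457187,  0.88539199,  0.01593774],
       [ 0.59047107, -0.29631154, -0.75069527],
       [-0.65993703,  0.35816268, -0.66045636]]), 't': array([-0.24428621, -0.23745121,  1.43103281])}
{'fx': 292.7455269213117, 'fy': 292.7455269213117, 'cx': 283.49247684110986, 'cy': 205.27072224497246, 'T_tool_cam': array([[ 3.51831321e-06, -9.66083655e-01, -2.58229301e-01,
         6.95266855e-02],
       [ 9.99998398e-01,  4.65626468e-04, -1.72837014e-03,
         8.63285469e-04],
       [ 1.78998854e-03, -2.58228881e-01,  9.66082109e-01,
        -1.52004408e-01],
       [ 0.00000000e+00,  0.00000000e+00,  0.00000000e+00,
         1.00000000e+00]])}
```

View pics/top0.png

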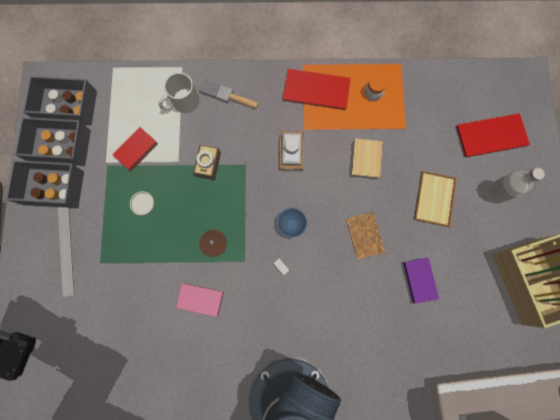

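View pics/scene0.png

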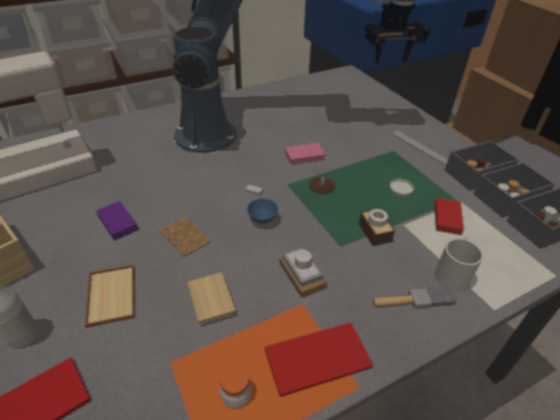

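The top view shows the wooden box with the roll on it at (205,160), and the carton with paint tin and pin tin at (291,150). The places are the dish (142,203), post (212,243), stand (368,157), mat (366,235) and tray (435,198). I'll enlarge both halves.

```bash
python3 - <<'E'
import cv2
im=cv2.imread("pics/top0.png")
for n,x,y in(("a",120,125),("b",275,120)):
    cv2.imwrite(f"pics/crop_{n}.png",cv2.resize(im[y:y+145,x:x+190],None,fx=4,fy=4,interpolation=cv2.INTER_CUBIC))
E
```

```text
(no output)
```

View pics/crop_a.png

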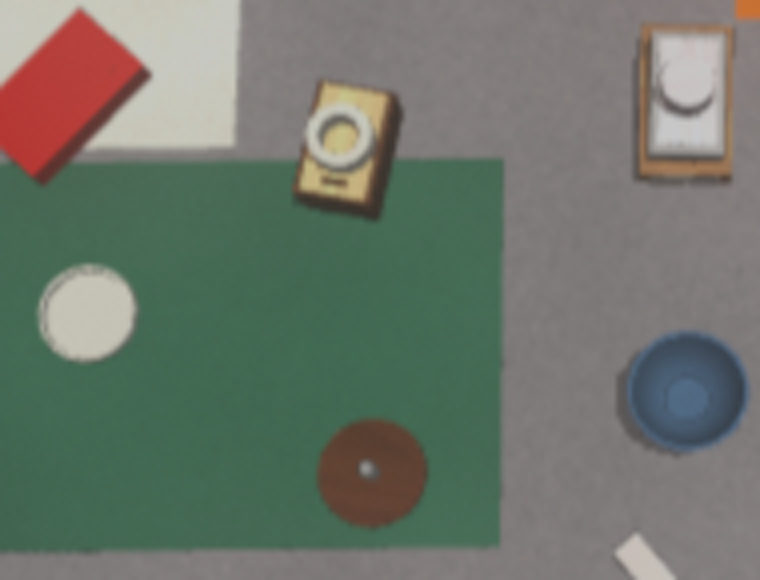

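View pics/crop_b.png

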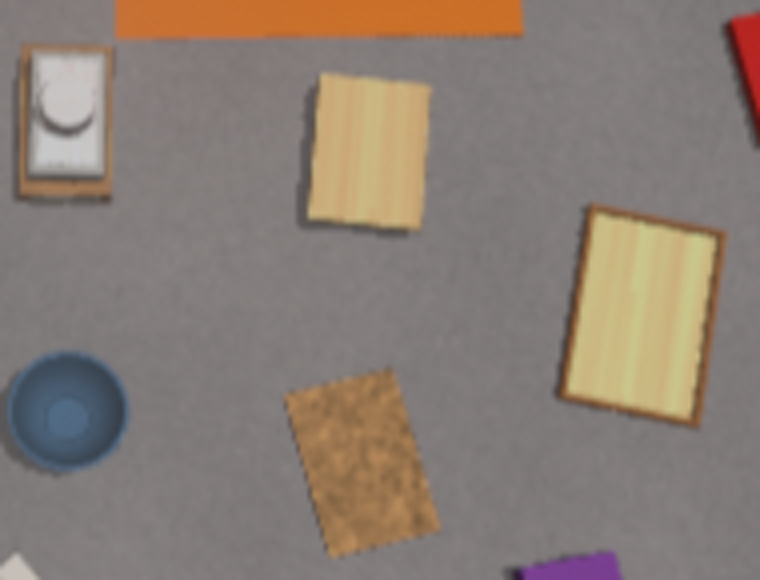

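Crop a shows the box lid centred near (343,143), the roll (341,136), the dish (87,313) and the post disc (372,473). Crop b shows the carton, paint tin and pin tin stacked at (66,110), plus the corners of the stand, mat and tray. Next step is converting these to world positions.

```bash
cat > h.py <<'E'
import numpy as np, json
from rig import robot
from scipy.spatial.transform import Rotation as Ro
def px2w(u,v,z,c):
    d=c["R"].T@np.array([(u-c["cx"])/c["fx"],(v-c["cy"])/c["fy"],1]); o=-c["R"].T@c["t"]
    return (o+d*(z-o[2])/d[2])[:2]
def plan(x,y,z,phi=None,n=None,hand=-1,f=0.04):
    """rows to bring TCP to x,y,z, tool y along phi (deg, mod 180)"""
    o=robot.get_obs(); p=np.array(o["position"]); R=Ro.from_quat(o["tool_rot"])
    yt=R.as_matrix()[:,1]; cur=np.arctan2(yt[1],yt[0]); 
    dphi=0 if phi is None else (np.radians(phi)-cur+np.pi/2)%np.pi-np.pi/2
    ph=cur+dphi
    goal=Ro.from_matrix(np.array([[-np.sin(ph),np.cos(ph),0],[np.cos(ph),np.sin(ph),0],[0,0,-1]]).T.T) if 0 else None
    yv=np.array([np.cos(ph),np.sin(ph),0]); zv=np.array([0,0,-1.]); xv=np.cross(yv,zv)
    goal=Ro.from_matrix(np.c_[xv,yv,zv]); T=np.array([x,y,z])
    rv=(R.inv()*goal).as_rotvec()
    d=T-p
    n=n or int(np.ceil(max(np.abs(d).max()*1.05/f, np.linalg.norm(d)/.056, np.degrees(np.linalg.norm(rv))/4*1.05,1)))
    out=[]
    for k in range(n):
        s=np.round(R.inv().apply((T-p)/(n-k))/.04,2); r=np.round(np.degrees((R.inv()*goal).as_rotvec())/(n-k)/4,2)
        p=p+R.apply(s*.04); R=R*Ro.from_rotvec(np.radians(r*4)); out.append([*s,*r,hand])
    print(n,"rows, from",np.round(o["position"],4),"f",np.round(o["ft_force"],1),"w",round(o["grip_width"],4),"t",round(o["time"],2), "phi",round(np.degrees(cur)%180,1))
    print(",\n".join(",".join("%g"%(v+0) for v in r) for r in out))
E
python3 - <<'E'
from h import *
c=robot.calibration("top"); P={}
def q(n,pts,z,x0,y0):
    w=np.array([px2w(x0+(u+.5)/4-.5,y0+(v+.5)/4-.5,z,c) for u,v in pts]); m=w.mean(0)
    s="" 
    if len(w)==4:
        L=(w[3]+w[2]-w[0]-w[1])/2; W=(w[1]+w[2]-w[0]-w[3])/2
        s=f"L {np.linalg.norm(L):.3f} W {np.linalg.norm(W):.3f} ydir from L {np.degrees(np.arctan2(L[1],L[0]))%180-90:.1f} W {np.degrees(np.arctan2(W[1],W[0]))%180:.1f}"
    print(n,m.round(4),s)
A=(120,125);B=(275,120)
q("box",[(320,80),(390,92),(367,205),(296,193)],.042,*A)
q("roll",[(341,136)],.064,*A); q("dish",[(87,313)],.010,*A); q("post",[(372,473)],.006,*A); q("tip",[(367,468)],.03,*A)
q("carton",[(24,45),(112,45),(110,190),(18,190)],.024,*B)
q("paint",[(34,50),(104,52),(104,175),(28,173)],.042,*B)
q("pin",[(66,102)],.068,*B)
q("stand",[(320,72),(430,86),(418,230),(308,217)],.025,*B)
q("mat",[(285,395),(393,368),(440,528),(331,556)],.005,*B)
q("tray",[(590,203),(725,232),(698,428),(560,398)],.010,*B)
E
```

```text
box [0.6407 0.2247] L 0.083 W 0.050 ydir from L 80.2 W 79.5
roll [0.6378 0.2222] 
dish [0.5274 0.4075] 
post [0.4131 0.2054] 
tip [0.4137 0.2048] 
carton [ 0.6783 -0.0151] L 0.109 W 0.064 ydir from L 87.7 W 89.5
paint [ 0.6753 -0.0158] L 0.091 W 0.051 ydir from L 87.9 W 87.9
pin [ 0.6731 -0.0141] 
stand [ 0.6509 -0.2299] L 0.108 W 0.078 ydir from L 82.7 W 82.1
mat [ 0.4316 -0.2184] L 0.116 W 0.079 ydir from L -76.6 W 103.6
tray [ 0.5335 -0.4211] L 0.145 W 0.097 ydir from L 77.4 W 76.8
```

```bash
python3 -c "
from h import *
plan(.673,-.0145,.15,88)"
```

```text
17 rows, from [0.1836 0.5968 0.2327] f [ 0.6 -0.4  0.3] w 0.087 t 0.1 phi 72.9
-0.95,-0.65,0.12,0,0,-0.22,-1,
-0.94,-0.66,0.12,0,0,-0.22,-1,
-0.93,-0.68,0.12,0,0,-0.22,-1,
-0.92,-0.69,0.12,0,0,-0.22,-1,
-0.91,-0.7,0.12,0,0,-0.22,-1,
-0.9,-0.72,0.12,0,0,-0.22,-1,
-0.89,-0.73,0.12,0,0,-0.22,-1,
-0.88,-0.75,0.12,0,0,-0.22,-1,
-0.87,-0.76,0.12,0,0,-0.22,-1,
-0.85,-0.77,0.13,0,0,-0.23,-1,
-0.84,-0.79,0.12,0,0,-0.22,-1,
-0.83,-0.8,0.13,0,0,-0.23,-1,
-0.82,-0.81,0.12,-0.01,0,-0.22,-1,
-0.81,-0.82,0.12,0,0,-0.23,-1,
-0.79,-0.84,0.13,-0.01,0,-0.22,-1,
-0.78,-0.85,0.12,0,-0.01,-0.23,-1,
-0.76,-0.85,0.13,0,0,-0.22,-1
```

jog_arm(
  motion=[-0.95,-0.65,0.12,0,0,-0.22,-1,-0.94,-0.66,0.12,0,0,-0.22,-1,-0.93,-0.68,0.12,0,0,-0.22,-1,-0.92,-0.69,0.12,0,0,-0.22,-1,-0.91,-0.7,0.12,0,0,-0.22,-1,-0.9,-0.72,0.12,0,0,-0.22,-1,-0.89,-0.73,0.12,0,0,-0.22,-1,-0.88,-0.75,0.12,0,0,-0.22,-1,-0.87,-0.76,0.12,0,0,-0.22,-1,-0.85,-0.77,0.12,0,0,-0.22,-1,-0.84,-0.79,0.12,0,0,-0.22,-1,-0.83,-0.8,0.12,0,0,-0.22,-1],
  grip_force=12,
)

```text
time: 1.6
position: [0.5296, 0.1643, 0.1755]
tool_rot: [0.057, 0.998, 0.0, -0.0]
ft_force: [0.3, 0.1, 0.6]
grip_width: 0.0869
grip_force: 0.0
```

jog_arm(
  motion=[-0.82,-0.81,0.12,0,0,-0.22,-1,-0.81,-0.82,0.12,0,0,-0.22,-1,-0.79,-0.84,0.12,0,0,-0.22,-1,-0.78,-0.85,0.12,0,0,-0.22,-1,-0.76,-0.85,0.12,0,0,-0.22,-1,0,0,0,0,0,0,-1,0,0,0,0,0,0,-1],
)

```text
time: 2.48
position: [0.6719, -0.0137, 0.1512]
tool_rot: [0.019, 1.0, 0.0, -0.001]
ft_force: [0.4, -0.3, -0.4]
grip_width: 0.0869
grip_force: 0.0
```

```bash
python3 - <<'E'
from h import *
import cv2
plan(.673,-.0145,.063,88)
o=robot.get_obs(); im=robot.camera("wrist"); cv2.imwrite("pics/w1.png",im); np.savez("w1.npz",p=o["position"],q=o["tool_rot"])
E
```

```text
3 rows, from [ 0.6719 -0.0137  0.1512] f [ 0.4 -0.3 -0.4] w 0.0869 t 2.48 phi 87.8
-0.01,-0.01,0.73,0,-0.01,-0.02,-1,
-0.01,-0.01,0.74,0.01,-0.01,-0.01,-1,
-0.01,0,0.73,0,-0.01,-0.02,-1
```

View pics/w1.png

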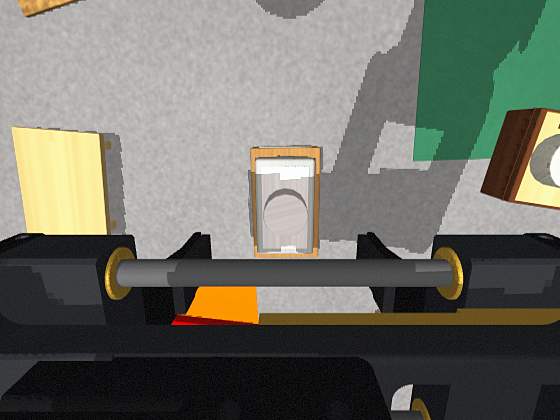

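The wrist view shows the pin tin's top centred near (286,214), midway between the fingers at about 200 and 372. I'll check it against the top-camera measurement.

```bash
cat >> h.py <<'E'
def wpx(u,v,z,p,q):
    c=robot.calibration("wrist"); M=np.eye(4); M[:3,:3]=Ro.from_quat(q).as_matrix(); M[:3,3]=p; M=M@c["T_tool_cam"]
    d=M[:3,:3]@np.array([(u-c["cx"])/c["fx"],(v-c["cy"])/c["fy"],1]); o=M[:3,3]
    return (o+d*(z-o[2])/d[2])[:2]
E
python3 - <<'E'
from h import *
d=np.load("w1.npz")
print(wpx(286,214,.068,d["p"],d["q"]))
w=np.array([wpx(*a,.042,d["p"],d["q"]) for a in((256,158),(315,158),(315,252),(256,252))]);print(w.mean(0),w)
E
```

```text
[ 0.67281079 -0.01134569]
[ 0.67375252 -0.01165034] [[ 0.6278411  -0.03611197]
 [ 0.62983649  0.01609458]
 [ 0.7197444   0.01512423]
 [ 0.71758809 -0.0417082 ]]
```

jog_arm(
  motion=[-0.01,0.01,0.74,0,0,0,-1,-0.01,0.01,0.74,0,0,0,-1,-0.01,0.01,0.72,0,0,0,-1,0,0,0,0,0,0,-1,0,0,0,0,0,0,1,0,0,0,0,0,0,1,0,0,0,0,0,0,1,0,0,0,0,0,0,1,0,0,0,0,0,0,1,0,0,0,0,0,0,1],
  grip_force=12,
)

```text
time: 3.78
position: [0.6742, -0.0128, 0.064]
tool_rot: [0.019, 1.0, 0.0, -0.0]
ft_force: [0.2, 0.7, 0.6]
grip_width: 0.037
grip_force: 12.0
```

jog_arm(
  motion=[0,0,-0.5,0,0,0,1,0,0,-0.9,0,0,0,1,0,0,-0.9,0,0,0,1],
)

```text
time: 4.15
position: [0.6743, -0.0128, 0.1579]
tool_rot: [0.019, 1.0, -0.0, 0.0]
ft_force: [1.4, -0.6, -1.1]
grip_width: 0.0371
grip_force: 12.0
```

```bash
python3 -c "
from h import *
plan(.5274,.4075,.13,88,hand=1,n=12)"
```

```text
12 rows, from [ 0.6743 -0.0128  0.1579] f [ 1.4 -0.6 -1.1] w 0.0371 t 4.15 phi 87.8
0.34,0.86,0.06,0,0,0,1,
0.34,0.86,0.06,0,0,0,1,
0.34,0.86,0.06,0,0,0,1,
0.34,0.86,0.06,0,0,0,1,
0.34,0.87,0.06,0,0,-0.01,1,
0.34,0.86,0.06,0,0,0,1,
0.34,0.87,0.06,0,0,-0.01,1,
0.34,0.87,0.06,0,0,0,1,
0.33,0.86,0.05,0,0,-0.01,1,
0.34,0.87,0.06,0,0,0,1,
0.33,0.86,0.05,0,0,-0.01,1,
0.34,0.87,0.06,0,0.01,0,1
```

jog_arm(
  motion=[0.34,0.86,0.06,0,0,0,1,0.34,0.86,0.06,0,0,0,1,0.34,0.86,0.06,0,0,0,1,0.34,0.86,0.06,0,0,0,1,0.34,0.87,0.06,0,0,0,1,0.34,0.86,0.06,0,0,0,1,0.34,0.87,0.06,0,0,0,1,0.34,0.87,0.06,0,0,0,1,0.33,0.86,0.05,0,0,0,1,0.34,0.87,0.06,0,0,0,1,0.33,0.86,0.05,0,0,0,1,0.34,0.87,0.06,0,0,0,1],
)

```text
time: 5.65
position: [0.5275, 0.4091, 0.1294]
tool_rot: [0.019, 1.0, 0.0, 0.001]
ft_force: [0.4, -0.0, -1.1]
grip_width: 0.0373
grip_force: 12.0
```

jog_arm(
  motion=[0,0,0.8,0,0,0,1,0,0,0.8,0,0,0,1,0,0,0,0,0,0,1,0,0,0,0,0,0,1],
)

```text
time: 6.15
position: [0.5286, 0.4082, 0.0656]
tool_rot: [0.019, 1.0, 0.001, 0.001]
ft_force: [0.8, 0.3, 0.3]
grip_width: 0.0373
grip_force: 12.0
```

```bash
python3 - <<'E'
from h import *
import cv2
plan(.5274,.4075,.028,88,hand=1)
o=robot.get_obs(); im=robot.camera("wrist"); cv2.imwrite("pics/w2.png",im); np.savez("w2.npz",p=o["position"],q=o["tool_rot"])
E
```

```text
1 rows, from [0.5286 0.4082 0.0656] f [0.8 0.3 0.3] w 0.0373 t 6.15 phi 87.8
0.03,-0.02,0.94,0.02,0.03,-0.04,1
```

View pics/w2.png

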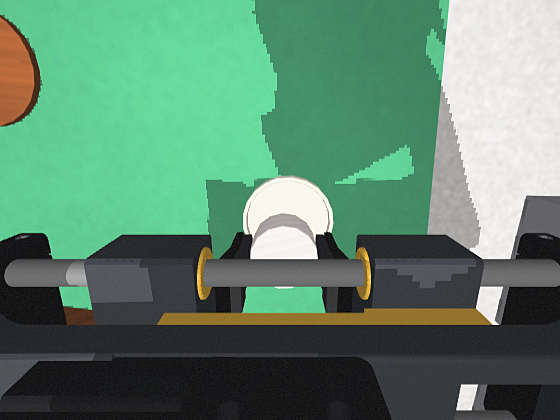

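The dish's outer rim spans columns 243–333, with its far edge at row 177. The held tin is at columns 249–317, close to centred.

```bash
python3 - <<'E'
from h import *
d=np.load("w2.npz")
for a in((243,219),(333,219),(288,177)): print(wpx(*a,.010,d["p"],d["q"]))
E
```

```text
[0.5241604  0.37858411]
[0.52668405 0.44541928]
[0.49393675 0.41307082]
```

jog_arm(
  motion=[0.03,0.05,0.7,0,0,0,1,0,0,0.24,0,0,0,1,0,0,0,0,0,0,1,0,0,0,0,0,0,1],
)

```text
time: 6.7
position: [0.5271, 0.41, 0.0274]
tool_rot: [0.019, 1.0, 0.0, 0.001]
ft_force: [-0.1, 0.4, -1.3]
grip_width: 0.037
grip_force: 12.0
```

jog_arm(
  motion=[0,0,0.03,0,0,0,1,0,0,0,0,0,0,0.3,0,0,0,0,0,0,-1,0,0,0,0,0,0,-1,0,0,0,0,0,0,-1,0,0,-0.5,0,0,0,-1,0,0,-1,0,0,0,-1,0,0,-1,0,0,0,-1],
)

```text
time: 7.7
position: [0.5265, 0.4099, 0.1273]
tool_rot: [0.019, 1.0, 0.0, 0.0]
ft_force: [1.0, 0.4, -0.1]
grip_width: 0.0847
grip_force: 0.0
```

```bash
python3 -c "
from h import *
plan(.674,-.0135,.13,88,n=12)"
```

```text
12 rows, from [0.5265 0.4099 0.1273] f [ 1.   0.4 -0.1] w 0.0847 t 7.7 phi 87.8
-0.34,-0.87,-0.01,0,0,0,-1,
-0.34,-0.87,-0.01,0,0,0,-1,
-0.34,-0.87,0,0,0,0,-1,
-0.34,-0.87,-0.01,0,0,0,-1,
-0.34,-0.87,0,0,0,0,-1,
-0.34,-0.87,-0.01,0,0,-0.01,-1,
-0.34,-0.87,0,0,0,0,-1,
-0.34,-0.87,-0.01,0,0,-0.01,-1,
-0.34,-0.87,0,0,0,0,-1,
-0.34,-0.87,-0.01,0,0,-0.01,-1,
-0.34,-0.87,0,0,0,0,-1,
-0.34,-0.87,-0.01,0.01,0.01,-0.01,-1
```

jog_arm(
  motion=[-0.34,-0.87,-0.05,0,0,0,-1,-0.34,-0.87,0,0,0,0,-1,-0.34,-0.87,0,0,0,0,-1,-0.34,-0.87,0,0,0,0,-1,-0.34,-0.87,0,0,0,0,-1,-0.34,-0.87,0,0,0,0,-1,-0.34,-0.87,0,0,0,0,-1,-0.34,-0.87,0,0,0,0,-1,-0.34,-0.87,0,0,0,0,-1,-0.34,-0.87,0,0,0,0,-1,-0.34,-0.87,0,0,0,0,-1,-0.34,-0.87,0,0,0,0,-1],
)

```text
time: 9.2
position: [0.6745, -0.0148, 0.1288]
tool_rot: [0.019, 1.0, -0.0, 0.001]
ft_force: [-0.2, 0.1, 0.5]
grip_width: 0.0871
grip_force: 0.0
```

jog_arm(
  motion=[0,0,0.9,0,0,0,-1,0,0,0.8,0,0,0,-1,0,0,0,0,0,0,-1],
)

```text
time: 9.57
position: [0.6718, -0.0134, 0.0577]
tool_rot: [0.019, 1.0, 0.0, -0.003]
ft_force: [-0.2, -1.0, 0.5]
grip_width: 0.0869
grip_force: 0.0
```

```bash
python3 -c "
from h import *
plan(.674,-.0135,.0385,88)"
```

```text
1 rows, from [ 0.6718 -0.0134  0.0577] f [-0.2 -1.   0.5] w 0.0869 t 9.57 phi 87.8
-0.06,0,0.48,0.01,-0.07,-0.04,-1
```

jog_arm(
  motion=[0,0,0.44,0,0,0,-1,0,0,0,0,0,0,-1,0,0,0,0,0,0,1,0,0,0,0,0,0,1,0,0,0,0,0,0,1,0,0,0,0,0,0,1,0,0,0,0,0,0,1],
  grip_force=20,
)

```text
time: 10.45
position: [0.6739, -0.0136, 0.0418]
tool_rot: [0.019, 1.0, 0.0, 0.0]
ft_force: [0.1, -0.2, 1.4]
grip_width: 0.0541
grip_force: 20.0
```

jog_arm(
  motion=[0,0,-0.4,0,0,0,1,0,0,-0.8,0,0,0,1,0,0,-0.9,0,0,0,1],
)

```text
time: 10.82
position: [0.6733, -0.0136, 0.1266]
tool_rot: [0.019, 1.0, 0.0, -0.001]
ft_force: [0.4, 0.2, -1.5]
grip_width: 0.0539
grip_force: 20.0
```

```bash
python3 -c "
from h import *
plan(.4318,-.217,.12,103.5,hand=1,n=12)"
```

```text
12 rows, from [ 0.6733 -0.0136  0.1266] f [ 0.4  0.2 -1.5] w 0.0539 t 10.82 phi 87.8
0.49,-0.44,0.01,0,0,-0.33,1,
0.5,-0.43,0.01,0,0,-0.33,1,
0.51,-0.42,0.02,0,0,-0.33,1,
0.52,-0.41,0.01,0,0,-0.33,1,
0.52,-0.4,0.02,0,0,-0.32,1,
0.53,-0.38,0.01,0,0,-0.33,1,
0.54,-0.37,0.02,0,0,-0.32,1,
0.55,-0.36,0.01,0,0,-0.33,1,
0.56,-0.35,0.02,0,0,-0.32,1,
0.57,-0.33,0.01,0,-0.01,-0.33,1,
0.57,-0.32,0.02,0,0,-0.32,1,
0.58,-0.31,0.01,0,-0.01,-0.33,1
```

jog_arm(
  motion=[0.49,-0.44,0.01,0,0,-0.33,1,0.5,-0.43,0.01,0,0,-0.33,1,0.51,-0.42,0.02,0,0,-0.33,1,0.52,-0.41,0.01,0,0,-0.33,1,0.52,-0.4,0.02,0,0,-0.32,1,0.53,-0.38,0.01,0,0,-0.33,1,0.54,-0.37,0.02,0,0,-0.32,1,0.55,-0.36,0.01,0,0,-0.33,1,0.56,-0.35,0.02,0,0,-0.32,1,0.57,-0.33,0.01,0,0,-0.33,1,0.57,-0.32,0.02,0,0,-0.32,1,0.58,-0.31,0.01,0,0,-0.33,1],
)

```text
time: 12.32
position: [0.432, -0.2178, 0.1197]
tool_rot: [-0.118, 0.993, -0.001, 0.001]
ft_force: [-0.9, -0.0, -0.9]
grip_width: 0.054
grip_force: 20.0
```

jog_arm(
  motion=[0,0,0.8,0,0,0,1,0,0,0.7,0,0,0,1,0,0,0,0,0,0,1,0,0,0,0,0,0,1],
)

```text
time: 12.82
position: [0.4329, -0.2174, 0.0597]
tool_rot: [-0.118, 0.993, -0.001, 0.001]
ft_force: [0.2, 0.5, -0.8]
grip_width: 0.0542
grip_force: 20.0
```

```bash
python3 -c "
from h import *
plan(.4318,-.217,.024,103.5,hand=1)"
```

```text
1 rows, from [ 0.4329 -0.2174  0.0597] f [ 0.2  0.5 -0.8] w 0.0542 t 12.82 phi 103.5
0.03,0.02,0.89,-0.02,0.01,0.01,1
```

jog_arm(
  motion=[0.03,0.02,0.6,0,0,0,1,0,0,0.3,0,0,0,1,0,0,0,0,0,0,1,0,0,0,0,0,0,0.5,0,0,0,0,0,0,-1,0,0,0,0,0,0,-1,0,0,0,0,0,0,-1,0,0,-0.4,0,0,0,-1,0,0,-1,0,0,0,-1,0,0,-0.9,0,0,0,-1],
)

```text
time: 14.08
position: [0.4307, -0.2163, 0.1156]
tool_rot: [-0.118, 0.993, 0.0, -0.0]
ft_force: [1.7, -0.0, 0.2]
grip_width: 0.0868
grip_force: 0.0
```

```bash
python3 -c "
from h import *
plan(.6765,-.0135,.11,88,n=12)"
```

```text
12 rows, from [ 0.4307 -0.2163  0.1156] f [ 1.7 -0.   0.2] w 0.0868 t 14.07 phi 103.5
-0.6,0.29,0.01,0,0,0.32,-1,
-0.59,0.3,0.01,0,0,0.32,-1,
-0.58,0.32,0.01,0,0,0.32,-1,
-0.58,0.33,0.01,0,0,0.32,-1,
-0.57,0.34,0.01,0,0,0.32,-1,
-0.56,0.36,0.01,0,0,0.33,-1,
-0.55,0.37,0.01,0,0,0.32,-1,
-0.54,0.38,0.01,0,0,0.33,-1,
-0.53,0.39,0.02,0,0,0.32,-1,
-0.53,0.41,0.01,0,0,0.33,-1,
-0.52,0.42,0.02,0,0,0.32,-1,
-0.5,0.42,0.01,0.01,-0.01,0.33,-1
```

jog_arm(
  motion=[-0.6,0.29,0.01,0,0,0.32,-1,-0.59,0.3,0.01,0,0,0.32,-1,-0.58,0.32,0.01,0,0,0.32,-1,-0.58,0.33,0.01,0,0,0.32,-1,-0.57,0.34,0.01,0,0,0.32,-1,-0.56,0.36,0.01,0,0,0.33,-1,-0.55,0.37,0.01,0,0,0.32,-1,-0.54,0.38,0.01,0,0,0.33,-1,-0.53,0.39,0.02,0,0,0.32,-1,-0.53,0.41,0.01,0,0,0.33,-1,-0.52,0.42,0.02,0,0,0.32,-1,-0.5,0.42,0.01,0,0,0.33,-1],
)

```text
time: 15.58
position: [0.6768, -0.0131, 0.1088]
tool_rot: [0.018, 1.0, 0.0, -0.0]
ft_force: [-0.2, 0.6, 0.2]
grip_width: 0.0868
grip_force: 0.0
```

jog_arm(
  motion=[0,0,0,0,0,0,-1,0,0,0,0,0,0,-1],
)

```text
time: 15.82
position: [0.6755, -0.0141, 0.1087]
tool_rot: [0.017, 1.0, -0.0, -0.001]
ft_force: [-0.2, 0.5, 0.9]
grip_width: 0.087
grip_force: 0.0
```

```bash
python3 - <<'E'
from h import *
import cv2
plan(.6765,-.0135,.0235,88)
o=robot.get_obs(); im=robot.camera("wrist"); t=robot.camera("top"); np.savez("w3.npz",p=o["position"],q=o["tool_rot"])
a=cv2.resize(im[100:300,150:430],None,fx=2,fy=2); b=cv2.resize(t[195:270,330:405],None,fx=5,fy=5)
c=np.zeros((400,760,3),np.uint8); c[:,:560]=a; b=cv2.resize(t[195:275,345:385],None,fx=5,fy=5); c[:,560:]=b
cv2.imwrite("pics/w3.png",c)
E
```

```text
3 rows, from [ 0.6755 -0.0141  0.1087] f [-0.2  0.5  0.9] w 0.087 t 15.82 phi 88.0
-0.01,0.01,0.71,0,-0.01,0,-1,
-0.01,0,0.71,0,-0.01,0,-1,
-0.01,0.01,0.71,0,-0.01,0.01,-1
```

View pics/w3.png

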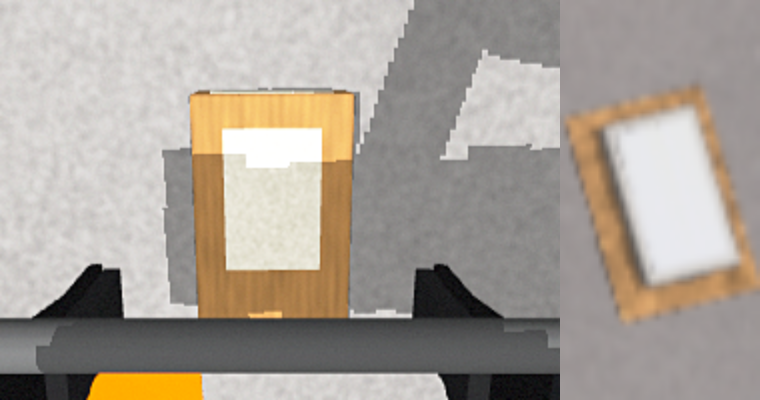

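The carton is centred between the fingers (edges 192–352, fingers 122–414). The crop on the right shows the paint tin well inside the mat.

jog_arm(
  motion=[-0.02,0.01,0.74,0,0,0,-1,-0.02,0.01,0.74,0,0,0,-1,-0.02,0.01,0.68,0,0,0,-1,0,0,0,0,0,0,-1,0,0,0,0,0,0,1,0,0,0,0,0,0,1,0,0,0,0,0,0,1,0,0,0,0,0,0,1],
  grip_force=30,
)

```text
time: 16.92
position: [0.6798, -0.0128, 0.0241]
tool_rot: [0.017, 1.0, -0.0, 0.001]
ft_force: [0.0, -0.4, 4.7]
grip_width: 0.0654
grip_force: 30.0
```

```bash
python3 - <<'E'
from h import *
d=np.load("w3.npz")
print(wpx(286,146.5,.024,d["p"],d["q"])+[.056,0])
o=robot.get_obs();print(o["position"],o["grip_width"],o["ft_force"])
E
```

```text
[ 0.67691374 -0.01000597]
[ 0.67980044 -0.01281314  0.02414036] 0.06543880938844811 [ 0.02905988 -0.39574658  4.70549648]
```

jog_arm(
  motion=[0,0,-0.4,0,0,0,1,0,0,-0.9,0,0,0,1,0,0,-0.9,0,0,0,1],
)

```text
time: 17.3
position: [0.6786, -0.0126, 0.1118]
tool_rot: [0.017, 1.0, 0.0, -0.001]
ft_force: [0.5, -0.7, -1.3]
grip_width: 0.0656
grip_force: 30.0
```

```bash
python3 -c "
from h import *
plan(.535,-.4195,.11,77,hand=1,n=12)"
```

```text
12 rows, from [ 0.6786 -0.0126  0.1118] f [ 0.5 -0.7 -1.3] w 0.0656 t 17.3 phi 88.0
0.27,-0.86,0,0,0,0.23,1,
0.26,-0.86,0,0,0,0.23,1,
0.24,-0.87,0,0,0,0.23,1,
0.23,-0.87,0.01,0,0,0.23,1,
0.21,-0.87,0,0,0,0.23,1,
0.2,-0.88,0.01,0,0,0.23,1,
0.19,-0.88,0,0,0,0.23,1,
0.17,-0.88,0.01,0,0,0.23,1,
0.16,-0.88,0,0,0,0.23,1,
0.14,-0.89,0.01,0,0,0.23,1,
0.13,-0.89,0,0,-0.01,0.23,1,
0.11,-0.89,0.01,0,0,0.22,1
```

jog_arm(
  motion=[0.27,-0.86,0,0,0,0.23,1,0.26,-0.86,0,0,0,0.23,1,0.24,-0.87,0,0,0,0.23,1,0.23,-0.87,0,0,0,0.23,1,0.21,-0.87,0,0,0,0.23,1,0.2,-0.88,0,0,0,0.23,1,0.19,-0.88,0,0,0,0.23,1,0.17,-0.88,0,0,0,0.23,1,0.16,-0.88,0,0,0,0.23,1,0.14,-0.89,0,0,0,0.23,1,0.13,-0.89,0,0,0,0.23,1,0.11,-0.89,0,0,0,0.22,1],
)

```text
time: 18.8
position: [0.5348, -0.4205, 0.1113]
tool_rot: [0.113, 0.994, 0.0, -0.0]
ft_force: [0.2, 0.1, -1.0]
grip_width: 0.0654
grip_force: 30.0
```

jog_arm(
  motion=[0,0,0.6,0,0,0,1,0,0,0.6,0,0,0,1,0,0,0,0,0,0,1,0,0,0,0,0,0,1],
)

```text
time: 19.3
position: [0.5359, -0.4199, 0.0637]
tool_rot: [0.113, 0.994, -0.0, 0.0]
ft_force: [0.3, 0.1, -1.0]
grip_width: 0.0658
grip_force: 30.0
```

```bash
python3 -c "
from h import *
import cv2
plan(.535,-.4195,.029,77,hand=1)
o=robot.get_obs(); im=robot.camera('wrist'); np.savez('w4.npz',p=o['position'],q=o['tool_rot']); cv2.imwrite('pics/w4.png',im)"
```

```text
1 rows, from [ 0.5359 -0.4199  0.0637] f [ 0.3  0.1 -1. ] w 0.0658 t 19.3 phi 77.0
0.02,0.01,0.87,-0.01,0.01,0,1
```

View pics/w4.png

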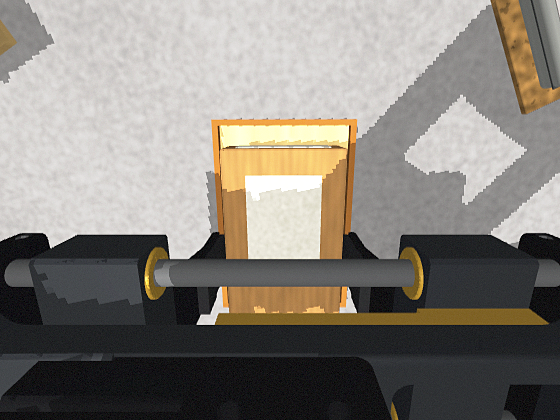

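The carton (columns 220–349, far edge row 150) is in line with the tray (211–356, far edge row 120).

```bash
python3 -c "
from h import *
d=np.load('w4.npz')
a=np.array([np.sin(np.radians(77)),-np.cos(np.radians(77))])
for u,v,z in((284,150,.0636),(284,120,.010)):
  w=wpx(u,v,z,d['p'],d['q']);print(w,a@(w-d['p'][:2]),'lat',np.cross(a,w-d['p'][:2]))
"
```

```text
[ 0.47942422 -0.40609569] -0.05812057627556198 lat 0.0007632695055544755
[ 0.46392637 -0.40257692] -0.07401276936663317 lat 0.0007055956837616305<string>:6: DeprecationWarning: Arrays of 2-dimensional vectors are deprecated. Use arrays of 3-dimensional vectors instead. (deprecated in NumPy 2.0)
```

jog_arm(
  motion=[0,0,0.6,0,0,0,1,0,0,0.29,0,0,0,1,0,0,0,0,0,0,1,0,0,0,0,0,0,0.2,0,0,0,0,0,0,-1,0,0,0,0,0,0,-1,0,0,0,0,0,0,-1,0,0,-0.4,0,0,0,-1,0,0,-1,0,0,0,-1,0,0,-1,0,0,0,-1],
)

```text
time: 20.6
position: [0.5354, -0.4197, 0.125]
tool_rot: [0.113, 0.994, -0.0, 0.0]
ft_force: [0.3, -0.2, -0.7]
grip_width: 0.0866
grip_force: 0.0
```

```bash
python3 -c "
from h import *
plan(.639,.2235,.13,80,n=18)"
```

```text
18 rows, from [ 0.5354 -0.4197  0.125 ] f [ 0.3 -0.2 -0.7] w 0.0866 t 20.6 phi 77.0
0.06,0.9,-0.01,0,0,-0.04,-1,
0.06,0.9,-0.01,0,0,-0.04,-1,
0.06,0.9,-0.01,0,0,-0.04,-1,
0.05,0.9,-0.01,0,0,-0.04,-1,
0.05,0.9,-0.01,0,0,-0.04,-1,
0.05,0.9,-0.01,0,0,-0.04,-1,
0.05,0.91,-0.01,0,0,-0.04,-1,
0.04,0.9,-0.01,0,0,-0.04,-1,
0.04,0.91,0,0,0,-0.04,-1,
0.04,0.91,-0.01,0,0,-0.04,-1,
0.03,0.9,0,0,0,-0.04,-1,
0.03,0.91,-0.01,0,0,-0.04,-1,
0.03,0.9,0,0,0,-0.05,-1,
0.03,0.91,-0.01,0,0,-0.04,-1,
0.03,0.9,0,0,0,-0.05,-1,
0.02,0.91,-0.01,0,0,-0.04,-1,
0.02,0.9,0,0,0,-0.05,-1,
0.01,0.91,-0.01,0,0,-0.04,-1
```

jog_arm(
  motion=[0.06,0.9,-0.01,0,0,-0.04,-1,0.06,0.9,-0.01,0,0,-0.04,-1,0.06,0.9,-0.01,0,0,-0.04,-1,0.05,0.9,-0.01,0,0,-0.04,-1,0.05,0.9,-0.01,0,0,-0.04,-1,0.05,0.9,-0.01,0,0,-0.04,-1,0.05,0.91,-0.01,0,0,-0.04,-1,0.04,0.9,-0.01,0,0,-0.04,-1,0.04,0.91,0,0,0,-0.04,-1,0.04,0.91,0,0,0,-0.04,-1,0.03,0.9,0,0,0,-0.04,-1,0.03,0.91,0,0,0,-0.04,-1],
)

```text
time: 22.1
position: [0.6052, 0.0101, 0.1277]
tool_rot: [0.096, 0.995, -0.0, 0.001]
ft_force: [-0.9, -0.0, 0.1]
grip_width: 0.0869
grip_force: 0.0
```

jog_arm(
  motion=[0.03,0.9,0,0,0,-0.04,-1,0.03,0.91,0,0,0,-0.04,-1,0.03,0.9,0,0,0,-0.04,-1,0.02,0.91,0,0,0,-0.04,-1,0.02,0.9,0,0,0,-0.04,-1,0.01,0.91,0,0,0,-0.04,-1,0,0,0,0,0,0,-1,0,0,0,0,0,0,-1],
)

```text
time: 23.1
position: [0.6392, 0.2232, 0.127]
tool_rot: [0.088, 0.996, -0.0, 0.0]
ft_force: [-0.1, 0.8, -0.0]
grip_width: 0.0868
grip_force: 0.0
```

```bash
python3 -c "
from h import *
import cv2
plan(.639,.2235,.0575,80)
o=robot.get_obs(); im=robot.camera('wrist'); np.savez('w5.npz',p=o['position'],q=o['tool_rot']); cv2.imwrite('pics/w5.png',cv2.resize(im[100:300,150:430],None,fx=2,fy=2))"
```

```text
2 rows, from [0.6392 0.2232 0.127 ] f [-0.1  0.8 -0. ] w 0.0868 t 23.1 phi 79.9
0,0,0.87,0,0,-0.01,-1,
0.01,0.01,0.87,-0.01,0.01,-0.01,-1
```

View pics/w5.png

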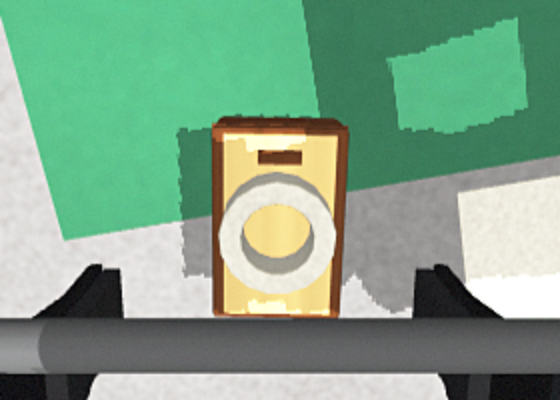

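The roll is centred at crop pixel (277,232). The box top spans columns 212–348 and rows 125–317, square to the gripper.

```bash
python3 -c "
from h import *
d=np.load('w5.npz')
f=lambda u,v,z:wpx(150+u/2,100+v/2,z,d['p'],d['q'])
print(f(277,232,.064), f(280,132,.042),f(278,317,.042))
"
```

```text
[0.63652341 0.22791961] [0.60178591 0.23549632] [0.68187924 0.22082231]
```

jog_arm(
  motion=[0.03,0.02,0.87,0,0,0,-1,0.03,0.02,0.87,0,0,0,-1,0,0,0,0,0,0,-1,0,0,0,0,0,0,1,0,0,0,0,0,0,1,0,0,0,0,0,0,1,0,0,0,0,0,0,1,0,0,0,0,0,0,1],
  grip_force=12,
)

```text
time: 24.15
position: [0.6373, 0.2257, 0.0571]
tool_rot: [0.088, 0.996, 0.0, 0.0]
ft_force: [0.3, 0.2, 0.8]
grip_width: 0.045
grip_force: 0.2
```

jog_arm(
  motion=[0,0,-0.4,0,0,0,1,0,0,-0.9,0,0,0,1,0,0,-0.5,0,0,0,1],
)

```text
time: 24.52
position: [0.6384, 0.2258, 0.1316]
tool_rot: [0.088, 0.996, 0.0, 0.002]
ft_force: [-0.2, 0.4, -0.6]
grip_width: 0.0446
grip_force: 12.0
```

```bash
python3 -c "
from h import *
plan(.4134,.2065,.11,80,hand=1,n=8)"
```

```text
8 rows, from [0.6384 0.2258 0.1316] f [-0.2  0.4 -0.6] w 0.0446 t 24.52 phi 79.9
0.68,-0.18,0.06,0,0.01,0,1,
0.68,-0.18,0.07,0,0.01,0,1,
0.68,-0.18,0.07,0,0,0,1,
0.68,-0.18,0.06,0,0.01,-0.01,1,
0.68,-0.19,0.07,0,0,0,1,
0.68,-0.18,0.07,0.01,0.01,-0.01,1,
0.69,-0.19,0.06,0,0,0,1,
0.68,-0.18,0.07,0.01,0.01,-0.01,1
```

jog_arm(
  motion=[0.68,-0.18,0.06,0,0,0,1,0.68,-0.18,0.07,0,0,0,1,0.68,-0.18,0.07,0,0,0,1,0.68,-0.18,0.06,0,0,0,1,0.68,-0.19,0.07,0,0,0,1,0.68,-0.18,0.07,0,0,0,1,0.69,-0.19,0.06,0,0,0,1,0.68,-0.18,0.5,0,0,0,1,0,0,0.6,0,0,0,1,0,0,0,0,0,0,1,0,0,0,0,0,0,1],
)

```text
time: 25.9
position: [0.4134, 0.2065, 0.0671]
tool_rot: [0.088, 0.996, 0.0, 0.001]
ft_force: [-0.0, -1.0, -0.4]
grip_width: 0.0448
grip_force: 12.0
```

```bash
python3 -c "
from h import *
import cv2
plan(.4134,.2065,.05,80,hand=1,n=1)
o=robot.get_obs(); im=robot.camera('wrist'); np.savez('w6.npz',p=o['position'],q=o['tool_rot']); cv2.imwrite('pics/w6.png',cv2.resize(im[100:300,150:430],None,fx=2,fy=2))"
```

```text
1 rows, from [0.4134 0.2065 0.0671] f [-0.  -1.  -0.4] w 0.0448 t 25.9 phi 79.9
0,0,0.43,0.01,0.02,-0.03,1
```

View pics/w6.png

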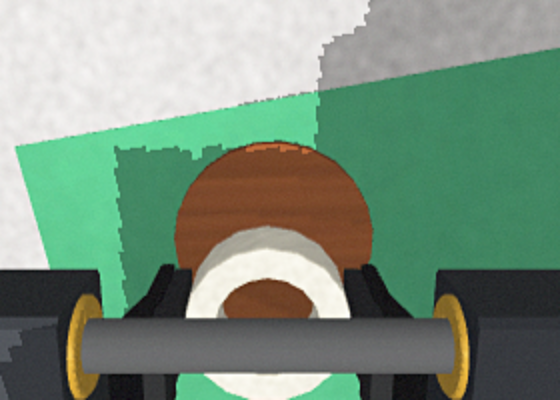

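The roll is held level, its top circle at about columns 187–350 and rows 243–400. The disc spans columns 175–373 with its far edge at row 142.

```bash
python3 -c "
from h import *
d=np.load('w6.npz')
f=lambda u,v,z:wpx(150+u/2,100+v/2,z,d['p'],d['q'])
print('roll',f(268,322,.074),f(187,322,.074),f(350,322,.074),f(268,243,.074),f(268,400,.074))
print('disc',f(175,232,.006),f(373,232,.006),f(274,142,.006))
"
```

```text
roll [0.41403236 0.20720569] [0.41019611 0.1856578 ] [0.41791475 0.22901275] [0.39194458 0.21113921] [0.43756259 0.20301529]
disc [0.40345375 0.17319847] [0.41666695 0.24733797] [0.37621263 0.21621014]
```

jog_arm(
  motion=[0,0.04,0.5,0,0,0,1,0,0,0.4,0,0,0,1,0,0,0.2,0,0,0,1,0,0,0,0,0,0,1,0,0,0,0,0,0,1],
)

```text
time: 26.58
position: [0.4131, 0.208, 0.0229]
tool_rot: [0.088, 0.996, 0.0, 0.001]
ft_force: [-0.0, 0.3, -0.7]
grip_width: 0.0448
grip_force: 12.0
```

jog_arm(
  motion=[0,0,0.03,0,0,0,1,0,0,0,0,0,0,0.3,0,0,0,0,0,0,-1,0,0,0,0,0,0,-1,0,0,0,0,0,0,-1,0,0,-0.4,0,0,0,-1,0,0,-1,0,0,0,-1,0,0,-1,0,0,0,-1],
)

```text
time: 27.58
position: [0.4122, 0.2078, 0.1178]
tool_rot: [0.088, 0.996, -0.0, -0.001]
ft_force: [0.8, -0.4, 0.7]
grip_width: 0.0859
grip_force: 0.0
```

```bash
python3 -c "
from h import *
plan(.6415,.2262,.12,80,n=8)"
```

```text
8 rows, from [0.4122 0.2078 0.1178] f [ 0.8 -0.4  0.7] w 0.0859 t 27.57 phi 79.9
-0.7,0.18,-0.01,0,0,0,-1,
-0.69,0.18,-0.01,0,0,0,-1,
-0.7,0.18,-0.01,0,0,-0.01,-1,
-0.69,0.18,-0.01,0,0,0,-1,
-0.7,0.18,-0.01,0,0,-0.01,-1,
-0.69,0.19,0,0,-0.01,0,-1,
-0.7,0.18,-0.01,0,0,-0.01,-1,
-0.69,0.19,0,-0.01,-0.01,0,-1
```

jog_arm(
  motion=[-0.7,0.18,0,0,0,0,-1,-0.69,0.18,0,0,0,0,-1,-0.7,0.18,0,0,0,0,-1,-0.69,0.18,0,0,0,0,-1,-0.7,0.18,0,0,0,0,-1,-0.69,0.19,0,0,0,0,-1,-0.7,0.18,0,0,0,0,-1,-0.69,0.19,0,0,0,0,-1,0,0,0.4,0,0,0,-1,0,0,0.4,0,0,0,-1,0,0,0,0,0,0,-1],
)

```text
time: 28.95
position: [0.6382, 0.2259, 0.0822]
tool_rot: [0.088, 0.996, -0.001, -0.004]
ft_force: [-1.3, 0.3, 0.3]
grip_width: 0.0871
grip_force: 0.0
```

```bash
python3 -c "
from h import *
plan(.6415,.2262,.026,80)"
```

```text
2 rows, from [0.6382 0.2259 0.0822] f [-1.3  0.3  0.3] w 0.0871 t 28.95 phi 79.9
-0.04,0.01,0.7,-0.02,-0.05,-0.01,-1,
-0.05,0.01,0.7,-0.02,-0.05,-0.02,-1
```

jog_arm(
  motion=[-0.02,0,0.7,0,0,0,-1,-0.02,0,0.7,0,0,0,-1,0,0,0,0,0,0,-1,0,0,0,0,0,0,1,0,0,0,0,0,0,1,0,0,0,0,0,0,1,0,0,0,0,0,0,1,0,0,0,0,0,0,1],
  grip_force=25,
)

```text
time: 29.95
position: [0.6438, 0.2262, 0.0299]
tool_rot: [0.088, 0.996, 0.0, 0.0]
ft_force: [-0.4, -0.2, 3.2]
grip_width: 0.056
grip_force: 24.9
```

jog_arm(
  motion=[0,0,-0.4,0,0,0,1,0,0,-0.9,0,0,0,1,0,0,-0.9,0,0,0,1],
)

```text
time: 30.32
position: [0.643, 0.2259, 0.1181]
tool_rot: [0.088, 0.996, -0.0, -0.001]
ft_force: [-0.4, 0.4, -1.8]
grip_width: 0.056
grip_force: 24.9
```

```bash
python3 -c "
from h import *
plan(.6515,-.2285,.12,82.4,n=12,hand=1)"
```

```text
12 rows, from [0.643  0.2259 0.1181] f [-0.4  0.4 -1.8] w 0.056 t 30.32 phi 79.9
-0.18,-0.93,0,0,0,-0.05,1,
-0.18,-0.93,0,0,0,-0.05,1,
-0.18,-0.93,0,0,0,-0.05,1,
-0.17,-0.93,0,0,0,-0.05,1,
-0.17,-0.93,-0.01,0,0,-0.05,1,
-0.17,-0.93,0,0,0,-0.05,1,
-0.16,-0.93,-0.01,0,0,-0.05,1,
-0.16,-0.93,0,0,0,-0.06,1,
-0.16,-0.94,-0.01,0,0,-0.05,1,
-0.16,-0.93,0,0,-0.01,-0.06,1,
-0.15,-0.94,-0.01,0,0,-0.05,1,
-0.15,-0.94,0,-0.01,-0.01,-0.06,1
```

jog_arm(
  motion=[-0.18,-0.93,0,0,0,-0.05,1,-0.18,-0.93,0,0,0,-0.05,1,-0.18,-0.93,0,0,0,-0.05,1,-0.17,-0.93,0,0,0,-0.05,1,-0.17,-0.93,0,0,0,-0.05,1,-0.17,-0.93,0,0,0,-0.05,1,-0.16,-0.93,0,0,0,-0.05,1,-0.16,-0.93,0,0,0,-0.06,1,-0.16,-0.94,0,0,0,-0.05,1,-0.16,-0.93,0,0,0,-0.06,1,-0.15,-0.94,0,0,0,-0.05,1,-0.15,-0.94,0,0,0,-0.06,1],
)

```text
time: 31.82
position: [0.6517, -0.2297, 0.1176]
tool_rot: [0.066, 0.998, 0.0, -0.0]
ft_force: [-0.2, -1.0, -2.0]
grip_width: 0.0558
grip_force: 24.9
```

jog_arm(
  motion=[0,0,0.5,0,0,0,1,0,0,0.3,0,0,0,1,0,0,0,0,0,0,1,0,0,0,0,0,0,1],
)

```text
time: 32.33
position: [0.6522, -0.2274, 0.0852]
tool_rot: [0.066, 0.998, 0.0, -0.0]
ft_force: [0.2, 0.4, -1.2]
grip_width: 0.0559
grip_force: 24.9
```

```bash
python3 -c "
from h import *
import cv2
plan(.653,-.2285,.056,82.4,hand=1,n=1)
o=robot.get_obs(); im=robot.camera('wrist'); np.savez('w7.npz',p=o['position'],q=o['tool_rot']); cv2.imwrite('pics/w7.png',cv2.resize(im[100:300,150:430],None,fx=2,fy=2))"
```

```text
1 rows, from [ 0.6522 -0.2274  0.0852] f [ 0.2  0.4 -1.2] w 0.0559 t 32.33 phi 82.5
-0.02,-0.03,0.73,0,0,0.02,1
```

View pics/w7.png

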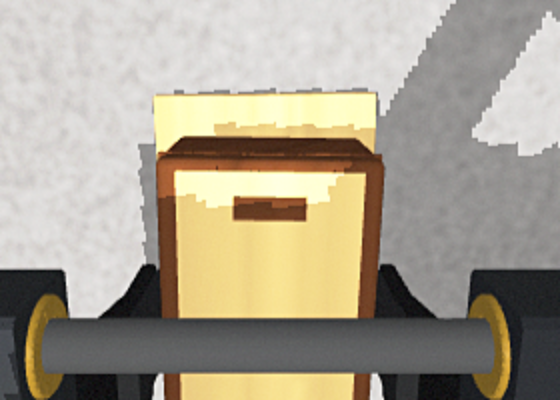

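The stand's far edge is at row 95 (columns 154–377), and the held box's top far edge at row 155 (158–383), parallel to it.

```bash
python3 -c "
from h import *
d=np.load('w7.npz')
f=lambda u,v,z:wpx(150+u/2,100+v/2,z,d['p'],d['q'])
R=Ro.from_quat(d['q']).as_matrix()
for w,h in((f(265.5,95,.025),.054),(f(270.5,155,.0973),.042)):
  e=R[:2,:2].T@(w-d['p'][:2]); print(e-[h,0])
"
```

```text
[ 0.0013677  -0.00019571]
[0.00390185 0.00129197]
```

jog_arm(
  motion=[-0.05,-0.03,0.4,0,0,0,1,0,0,0.33,0,0,0,1,0,0,0,0,0,0,1,0,0,0,0,0,0,1],
)

```text
time: 32.88
position: [0.6534, -0.2298, 0.0552]
tool_rot: [0.066, 0.998, 0.0, -0.001]
ft_force: [-0.5, 0.3, -2.2]
grip_width: 0.0555
grip_force: 24.9
```

jog_arm(
  motion=[0,0,0,0,0,0,0.2,0,0,0,0,0,0,-1,0,0,0,0,0,0,-1,0,0,0,0,0,0,-1,0,0,-0.4,0,0,0,-1,0,0,-1,0,0,0,-1,0,0,-1,0,0,0,-1,0,0,-1,0,0,0,-1,1,0,-0.5,0,0,0,-1,1,0,0,0,0,0,-1,1,0,0,0,0,0,-1,0,0,0,0,0,0,-1],
)

```text
time: 34.38
position: [0.532, -0.2131, 0.2132]
tool_rot: [0.067, 0.998, 0.0, -0.001]
ft_force: [0.5, 0.6, 0.5]
grip_width: 0.0869
grip_force: 0.0
```

```bash
python3 - <<'E'
from h import *
import cv2
t=robot.camera("top"); cv2.imwrite("pics/top1.png",cv2.resize(t[110:280,110:470],None,fx=2.2,fy=2.2,interpolation=cv2.INTER_CUBIC))
E
```

```text
(no output)
```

View pics/top1.png

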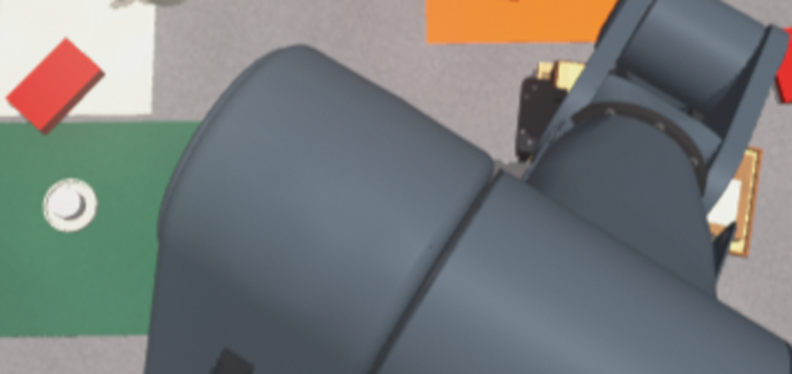

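The dish shows the pin tin inside it, but the arm hides the rest, so I'll move it clear.

jog_arm(
  motion=[0.1,1,0,0,0,0,-1,0.1,1,0,0,0,0,-1,0.1,1,0,0,0,0,-1,0.1,1,0,0,0,0,-1,0.1,1,0,0,0,0,-1,0.1,1,0,0,0,0,-1,0.1,1,0,0,0,0,-1,0.1,1,0,0,0,0,-1,0.1,1,0,0,0,0,-1,0.1,1,0,0,0,0,-1,0.1,1,0,0,0,0,-1,0.2,1,0,0,0,0,-1],
)

```text
time: 35.92
position: [0.5488, 0.2709, 0.2128]
tool_rot: [0.066, 0.998, 0.001, 0.002]
ft_force: [0.3, -0.2, 0.4]
grip_width: 0.0869
grip_force: 0.0
```

jog_arm(
  motion=[0.8,0.9,0,0,0,0,-1,0.8,0.9,0,0,0,0,-1,0.8,0.9,0,0,0,0,-1,0.8,0.9,0,0,0,0,-1,0.8,0.9,0,0,0,0,-1,0.8,0.9,0,0,0,0,-1,0.8,0.9,0,0,0,0,-1,0.8,0.9,0,0,0,0,-1,0.8,0.9,0,0,0,0,-1,0,0,0,0,0,0,-1,0,0,0,0,0,0,-1],
)

```text
time: 37.3
position: [0.3045, 0.6283, 0.212]
tool_rot: [0.066, 0.998, 0.0, 0.0]
ft_force: [-0.1, 0.4, -0.1]
grip_width: 0.0871
grip_force: 0.0
```

```bash
python3 - <<'E'
from h import *
import cv2
t=robot.camera("top"); cv2.imwrite("pics/top2.png",cv2.resize(t[110:280,110:470],None,fx=2.2,fy=2.2,interpolation=cv2.INTER_CUBIC))
E
```

```text
(no output)
```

View pics/top2.png

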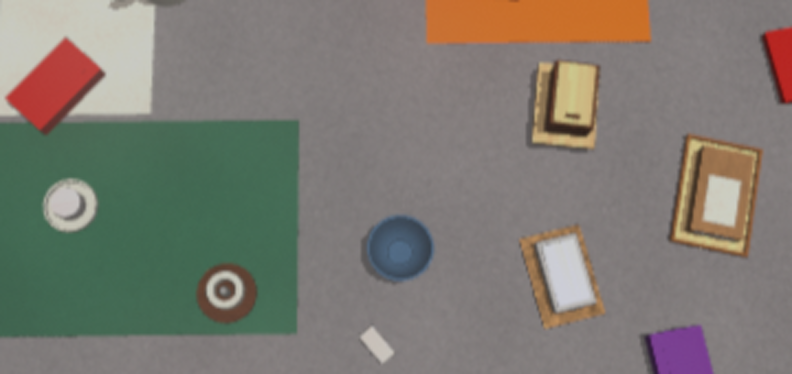

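All five sit in their places: tin (65,202), roll (225,290), box lid (575,94), carton (720,192) and paint tin (567,272). A numeric check comes next.

```bash
python3 - <<'E'
from h import *
c=robot.calibration("top")
f=lambda u,v,z:px2w(110+(u+.5)/2.2-.5,110+(v+.5)/2.2-.5,z,c)
for n,pts,z,s in(("pin",[(65,202)],.030,(.5274,.4075)),("roll",[(225,290)],.028,(.4131,.2054)),
 ("box",[(557,60),(600,66),(592,127),(550,121)],.067,(.6509,-.2299)),
 ("carton",[(704,145),(751,152),(741,240),(693,232)],.028,(.5335,-.4211)),
 ("paint",[(537,240),(576,234),(596,303),(558,313)],.023,(.4316,-.2184))):
    m=np.mean([f(*p,z) for p in pts],0); print(n,((m-s)*1000).round(1))
E
```

```text
pin [-0.6 -1. ]
roll [ 1.  -1.9]
box [ 0.5 -2.7]
carton [-0.6 -0.5]
paint [ 1.4 -2.4]
```

All offsets are under 3 mm, so I'm handing in.

```bash
python3 -c "
from rig import robot
print(robot.hand_in())"
```

```text
the job is handed in; nothing more can be done
None
```

All five things are in their places and the job is handed in at about 37 s: my last top-camera check put each within 3 mm of its place's centre, but the hand-in returned no verdict.

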